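# Turn the tea-ball dish towards the mug

### The arm

A 6-joint arm with a two-finger parallel gripper is mounted at the origin on the work surface. World frame = base frame: x ahead of the robot, y to its left, z up, the work surface at z = 0. Lengths are in m, angles in rad, forces in N, time in s.
With the tool pointing down it reaches from about 0.35 to 0.775 m from the base axis. Payload 5.5 kg.
Tool frame: the origin (TCP) lies on the centre line of the jaws, within the pads' length; the fingertips stand 8 mm ahead of it and the grasp point (between the pads) lies 11 mm behind it; z points along the fingers, y is the direction in which the jaws open and shut (so a half turn about z gives the same grasp; the last joint's range is limited). The gripper opens to 85 mm and grips with 20 to 120 N. Pads are 22 mm wide; open, the fingers measure 114 mm over their backs; the gripper's body (76 mm by 85 mm) begins 54 mm behind the grasp point. The pads swing forward as they close: fully open they stand 13 mm farther back than shut.
Start: joints at [-0.14, 0.313, 0.046, 1.304, 0, 1.431], TCP at [0.575, -0, 0.239] pointing down, gripper open.
Joint ranges: [-2.76, 2.76], [-0.86, 1.69], [-1.03, 1.26], [-2.2, 2.34], [-1.47, 1.5], [-3.14, 3.14]. Speed limits (rad/s): [2.57, 2.57, 3.14, 3.14, 3.14, 3.14].

### API

Orientations are given as a unit quaternion [w, x, y, z].
In Python, from workcell import env gives the robot as it stands. The module is installed in compiled form; this text tells all that it offers.
- The arm moves only by the tool play_rows, never from a script. Its argument "steps" is a list of rows, each an object with "claw": the closure in counts, from 0 (fully open) to 255 (shut); "dp": the shift along the tool's x, y, z in m, a list of three; "angular": the turn, a rotation vector about the tool's x, y, z in degrees, a list of three. In form: [{"claw": claw, "dp": [dx, dy, dz], "angular": [wx, wy, wz]}, ...]. A call has exactly 8 rows; each row shifts and turns the commanded pose from where the row before left it, along the tool's axes as they then stand; what a row does not reach is not made up. A row lasts 1/12 s, in which the tool goes at most 41.7 mm and 7.16 degrees, less where a joint would pass 70% of its speed; a pose out of reach is approached as far as the arm can. A call is refused whole if a number of a shift passes 0.0417 or a number of a turn 7.16, either way. A call with a gripper value outside its range is refused whole. The fingers move at their own pace and stop on an object; "force" is the grip in N (left out, the last holds). Time passes only in rows, so rows that do not move let the fingers close, or fill a call up. It gives the time, the measured TCP pose, the force and the opening at its end, in the units of the state.
- env.get_state(): the state, without advancing time (a new reading comes with each control period).
- env.read_camera(name): name is "scene" or "side" or "wrist"; returns (picture, depth): 384x512x3 uint8, red, green, blue; 384x512 float32, m along the optical axis (not along the pixel's ray), 0 where there is no reading.
- env.calibration(name): a dict with "fx", "fy", "cx", "cy" (pixels), "k1" (the pictures are not rectified: a ray, as slopes to the right and down, at radius r is drawn at 1 + k1 r^2 times it, then the intrinsics apply), "world_from_camera" (4x4, takes a point from camera to world coordinates); the wrist camera has in their place "hand_eye" (4x4, takes a point from camera to tool coordinates, whose origin is the TCP and whose axes are the flange's). Camera axes: x right, y down, z forward; pixel columns grow to the right and rows downward; lengths in m; the calibration is good to about 2 mm. A picture is of the moment at which its call begins: read the wrist's pose just before it. calibration takes no time and is no camera call.
- env.hand_in(): hands the job in, once; it reports no verdict.
The state is a dict: "clock": time; "joint_pos": joint angles; "qvel": joint speeds; "tau": joint torques, N m; "tcp_pos": TCP position; "orientation": TCP orientation; "wrist_force": force on the tool from outside, world axes, zero at the start; "ft_torque": the same for the moment, N m; "finger_gap": finger opening in m.
Only numpy, scipy, OpenCV 4.12 (cv2) and the standard library are available. Lean on these libraries where they do the work, as an engineer would, in place of code of your own. Each camera call takes 0.05 s, during which the arm holds its last target. There are 200 camera calls.

### The job

Pick up the white dish by the wooden grip on top of its hoop and lift it straight up, at least 5 cm clear of its cork coaster, with the loose tea ball lying in it; then, up in the air, turn it about a quarter turn so that its pouring lip points straight at the middle of the grey mug. Keep the dish level and the ball in its middle all the way, and leave everything else on the tray where it stands. Finish while still holding the dish up there, level and still, over its coaster with the lip aimed at the mug: do not put it down or let go.

Things in the scene. Friction and masses are not known exactly. Their poses are not given: they have to be found in the camera images.
- dish: white enamel dish, 132 mm across, rim 22 mm high, about 250 g. Origin: centre of its underside, z up, +x to its pouring lip. Floor 8 mm thick, a shallow cone rising 4 degrees outwards: level it and move smoothly or the ball rolls. A thin rod hoop rises from the rim at +y and -y (66 mm out) to a wooden grip on top. At the start the lip points 60 to 120 degrees away from the mug's direction.
- dish_grip (a point): centre of the wooden grip, straight above the dish's middle, 108 mm above its underside. The grip is a bar 12 mm thick along the dish's x, 60 mm long along its y, 18 mm tall: take it from above with the fingers closing along the dish's x. The ball's top is 60 mm below this point.
- dish_lip (a point): tip of the tongue-shaped pouring lip (36 mm wide), 104 mm from the dish's middle along its +x, 23 mm above its underside
- dish_mid (a point): where the ball's centre lies when it is in the middle of the dish, on the dish's axis 28 mm above its underside
- tea_ball: closed steel tea-infuser ball, 40 mm across, 50 g or so, loose in the dish. Origin: its centre
- coaster: cork disc 100 mm across and 6 mm thick, fixed to the tray under the dish. Origin: centre of its underside; its top is 14 mm above the dresser top (z = 0.014)
- mug: speckled grey stoneware mug, 84 mm across, 95 mm tall, with a handle to 32 mm beyond its wall along its own +y, standing on the tray about 190 mm to the left or right of the dish; the tin stands on the other side. Origin: centre of its underside
- tin: steel biscuit tin, 114 x 104 mm and 76 mm tall with a spring clip on one side, closed. Stands on the other side of the dish from the mug; leave alone. Origin: centre of its underside
- cafetiere: glass cafetière, 92 mm across its lid, lid at 157 mm, raised plunger knob up to 224 mm. Stands in a back corner of the tray; leave alone. Origin: centre of its underside
- scoop: small grey plastic measuring scoop, bowl 42 mm across and 28 mm tall, handle along its +x to 92 mm. Stands in a back corner of the tray; leave alone. Origin: underside of the bowl, centre
- tray: dark wooden tray, 360 mm along its x and 560 mm along its y, floor 8 mm and rim 22 mm above the dresser top, fixed. Origin: centre of its underside
Not all that is in view belongs to the job. There is more than one size of the dish; the job needs the larger. Of the things that look like the mug, the smaller one is meant.

How it is judged:
On the way:
1. the dish is lifted clear of its coaster, not yet turned towards the mug, with the ball in it (height (world z) of dish above 0.04 m and (y of mug in the frame of dish above 0.08 m or y of mug in the frame of dish below -0.08 m) and distance between tea_ball and dish_mid below 0.03 m), for 0.1 s.
At the end, for the whole second after the job is handed in: Fingers hold the dish 46 mm or more over its coaster, within 35 mm of its centre seen from above, still, level within 0.06 rad; mug centre ahead of the lip and within 25 mm of the line it points along; ball within 10 mm of the dish's middle; mug, tin, cafetière, scoop moved under 12 mm (y of mug in the frame of dish between -0.025 and 0.025 m and x of mug in the frame of dish above 0.1 m and height (world z) of dish above 0.06 m and horizontal distance between dish and coaster below 0.035 m and angle between dish's own z axis and vertical below 0.06 rad and distance between tea_ball and dish_mid below 0.01 m and linear speed of dish below 0.02 m/s and angular speed of dish below 0.15 rad/s and linear speed of tea_ball below 0.03 m/s and contact force between the fingers and dish above 1 N and distance of each of mug, tin, cafetiere, scoop from where it was at the start of the episode below 0.012 m); the arm keeps its last pose, push and grip.
It fails at once if the ball rolls more than 30 mm from the middle of the dish (distance between tea_ball and dish_mid above 0.03 m).
It fails at once if the dish is tilted more than 0.12 rad (angle between dish's own z axis and vertical above 0.12 rad).
It fails at once if the mug, tin, cafetière or scoop is pushed more than 12 mm (distance of any of mug, tin, cafetiere, scoop from where it was at the start of the episode above 0.012 m).
It also fails if it takes over 38 s, if anything falls off the work surface, if the arm or the gripper's body presses on something with over 40 N, if the wrist force passes 120 N, or if a joint passes its speed limit or range.

## Working session

There is one attempt and no reset: what is moved stays moved. The work goes in short steps, Python scripts to look and compute and a tool call to move; the robot and the scene stay as the last step left them, time stands still between calls to the robot, and variables do not carry over. Pictures are saved under pics/ and viewed, about 8 in all and at most 12, crops included, and the job is handed in when it is done.

Besides the shell and the picture viewer there is one more tool, called by a JSON object that holds its "op" and its "data", one argument or row to a line. play_rows: Moves the arm, as the interface text tells. Its arguments: {"type":"object","properties":{"steps":{"type":"array","items":{"type":"object","properties":{"claw":{"type":"number"},"dp":{"type":"array","items":{"type":"number"}},"angular":{"type":"array","items":{"type":"number"}}}}},"force":{"type":"number"}},"required":["steps"]}

```bash
mkdir -p pics
cat > h.py <<'E'
import numpy as np, cv2
from workcell import env
from scipy.spatial.transform import Rotation as R
def TW(name,s=None):
    c=env.calibration(name)
    if 'world_from_camera' in c: return c,np.array(c['world_from_camera'])
    T=np.eye(4); q=s['orientation']; T[:3,:3]=R.from_quat([q[1],q[2],q[3],q[0]]).as_matrix(); T[:3,3]=s['tcp_pos']
    return c,T@np.array(c['hand_eye'])
def grab(name,tag):
    s=env.get_state(); im,d=env.read_camera(name)
    cv2.imwrite(f'pics/{tag}.png',im[:,:,::-1]); 
    c,T=TW(name,s)
    np.savez(f'{tag}.npz',im=im,d=d,T=T)
    return im,d,cloud(c,T,d)
def cloud(c,T,d):
    K=np.array([[c['fx'],0,c['cx']],[0,c['fy'],c['cy']],[0,0,1.]])
    v,u=np.mgrid[:384,:512]
    p=cv2.undistortPoints(np.stack([u.ravel(),v.ravel()],1).astype(float)[:,None],K,np.array([c['k1'],0,0,0,0.]))[:,0].reshape(384,512,2)
    P=np.dstack([p*d[...,None],d])@T[:3,:3].T+T[:3,3]
    P[d<=0]=np.nan
    return P
E
python3 - <<'E'
from h import *
s=env.get_state();print(s['clock'],s['tcp_pos'],s['orientation'],s['wrist_force'],s['finger_gap'])
ims=[grab(n,n+'0')[0] for n in('scene','side','wrist')]
for n in('scene','side','wrist'):
    print(n,TW(n,s)[1].round(3).tolist())
cv2.imwrite('pics/all.png',cv2.resize(np.vstack([np.hstack(ims[:2]),np.hstack([ims[2],ims[2]*0])])[:,:,::-1],(800,600)))
E
```

```text
0.0 [5.74497351e-01 4.64915297e-05 2.38407797e-01] [-7.04028472e-04  7.07109832e-01  7.07103156e-01 -5.62457441e-04] [-0.31192644 -0.25736931 -0.28870214] 0.08531966415569428
scene [[-0.51, 0.729, -0.456, 1.082], [0.86, 0.424, -0.285, 0.35], [-0.015, -0.537, -0.843, 1.235], [0.0, 0.0, 0.0, 1.0]]
side [[0.747, -0.368, 0.554, -0.203], [-0.665, -0.392, 0.636, -0.839], [-0.017, -0.843, -0.537, 0.78], [0.0, 0.0, 0.0, 1.0]]
wrist [[1.0, 0.002, -0.001, 0.574], [0.001, -0.944, -0.329, 0.084], [-0.002, 0.329, -0.944, 0.372], [0.0, 0.0, 0.0, 1.0]]
```

View pics/all.png

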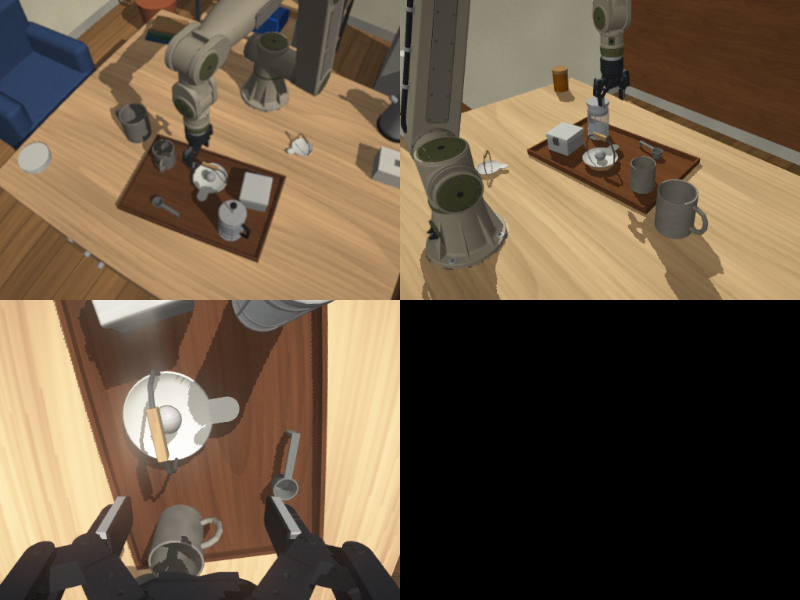

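The wrist view shows the large dish with its grip at about (157,432) in the mosaic. Its lip points right (+x), at (228,408). The mug is below it on the -y side, around (180,540), with the handle pointing +x. The tin and cafetière are above it on the +y side, and the scoop is at the right. The other small white dish and the other mug are decoys off the tray.

```bash
cat > m.py <<'E'
from h import *
from scipy.optimize import least_squares
def circ(xy,r):
    f=lambda p:np.hypot(*(xy-p[:2]).T)-r
    return least_squares(f,np.nanmean(xy,0),loss='soft_l1',f_scale=.002)
def meas(name,tag,s=None):
    z=np.load(tag+'.npz'); c=env.calibration(name); im=z['im'].astype(int); P=cloud(c,z['T'],z['d'])
    X,Y,Z=P[...,0],P[...,1],P[...,2]
    hsv=cv2.cvtColor(z['im'],cv2.COLOR_RGB2HSV)
    near=(abs(X-.55)<.3)&(abs(Y-.1)<.4)
    return im,hsv,P,near
E
python3 - <<'E'
from m import *
for n in('wrist','scene','side'):
    im,hsv,P,near=meas(n,n+'0'); X,Y,Z=np.moveaxis(P,2,0)
    wood=near&(Z>.112)&(Z<.14)&(hsv[...,1]>70)&(hsv[...,0]<25)&(hsv[...,2]>90)
    l,lab,st,ce=cv2.connectedComponentsWithStats(wood.astype(np.uint8))
    for i in range(1,l):
        if st[i,4]>25:
            p=P[lab==i]; u,sv,vt=np.linalg.svd((p-p.mean(0))[:,:2],full_matrices=False)
            print(n,'wood',st[i].tolist(),p.mean(0).round(4),(p.min(0)).round(4),p.max(0).round(4),'axis',np.degrees(np.arctan2(vt[0,1],vt[0,0])).round(1))
    top=near&(Z>.097)&(Z<.11)
    l,lab,st,ce=cv2.connectedComponentsWithStats(top.astype(np.uint8))
    for i in range(1,l):
        if st[i,4]>40: p=P[lab==i]; print(n,'z~.103',st[i].tolist(),p.mean(0).round(3),p.min(0).round(3),p.max(0).round(3))
    wh=near&(hsv[...,1]<60)&(hsv[...,2]>110)&(Z>.015)&(Z<.045)
    l,lab,st,ce=cv2.connectedComponentsWithStats(wh.astype(np.uint8))
    for i in range(1,l):
        if st[i,4]>150: p=P[lab==i]; print(n,'white',st[i].tolist(),p.mean(0).round(3),p.min(0).round(3),p.max(0).round(3))
im=cv2.imread('pics/scene0.png')[150:350,140:380]; im2=cv2.imread('pics/side0.png')[90:290,150:390]
cv2.imwrite('pics/crop1.png',cv2.resize(np.vstack([im,im2]),(720,1200),interpolation=cv2.INTER_CUBIC)[::2,:][:, :] if 0 else cv2.resize(np.hstack([im,im2]),(800,333),interpolation=cv2.INTER_CUBIC))
E
```

```text
wrist wood [187, 137, 29, 71, 1120] [0.5306 0.0166 0.1287] [ 0.5199 -0.0147  0.1142] [0.5398 0.0448 0.1323] axis -80.7
wrist z~.103 [325, 0, 62, 22, 286] [0.649 0.142 0.103] [0.631 0.137 0.097] [0.679 0.152 0.11 ]
wrist z~.103 [188, 101, 8, 14, 64] [0.521 0.069 0.105] [0.518 0.062 0.097] [0.524 0.073 0.11 ]
wrist z~.103 [190, 305, 72, 50, 700] [ 0.542 -0.171  0.101] [ 0.5   -0.216  0.097] [ 0.583 -0.145  0.104]
wrist white [166, 21, 33, 15, 196] [0.503 0.142 0.033] [0.486 0.136 0.016] [0.519 0.147 0.045]
wrist white [195, 91, 112, 115, 6579] [0.562 0.022 0.029] [ 0.508 -0.051  0.021] [0.632 0.08  0.045]
wrist white [158, 96, 43, 108, 2539] [0.486 0.014 0.029] [ 0.464 -0.048  0.021] [0.51  0.075 0.037]
wrist white [350, 168, 35, 89, 919] [ 0.718 -0.063  0.033] [ 0.696 -0.122  0.015] [ 0.736 -0.006  0.037]
wrist white [211, 265, 68, 27, 674] [ 0.557 -0.153  0.031] [ 0.517 -0.173  0.015] [ 0.606 -0.145  0.045]
scene wood [258, 207, 21, 11, 107] [0.5317 0.0148 0.1274] [ 0.5213 -0.0171  0.1149] [0.5401 0.0453 0.1331] axis 97.5
scene z~.103 [195, 178, 28, 25, 132] [ 0.543 -0.186  0.101] [ 0.499 -0.229  0.097] [ 0.584 -0.145  0.107]
scene z~.103 [283, 288, 26, 10, 48] [0.696 0.194 0.104] [0.672 0.159 0.097] [0.706 0.219 0.11 ]
scene white [247, 211, 43, 45, 962] [0.544 0.016 0.027] [ 0.483 -0.05   0.016] [0.626 0.081 0.045]
side wood [247, 169, 18, 12, 118] [0.5276 0.0132 0.1238] [ 0.5201 -0.0155  0.112 ] [0.5404 0.0434 0.1321] axis -81.5
side z~.103 [240, 146, 27, 9, 96] [0.644 0.154 0.103] [0.62  0.135 0.097] [0.688 0.215 0.11 ]
side z~.103 [295, 200, 33, 21, 166] [ 0.539 -0.189  0.1  ] [ 0.5   -0.231  0.097] [ 0.585 -0.147  0.105]
side white [234, 186, 39, 28, 691] [0.531 0.024 0.027] [ 0.465 -0.052  0.018] [0.612 0.079 0.042]
```

{"op": "play_rows", "data": {
  "steps": [
    {"claw": 0,"dp": [0.002,-0.006,0.008],"angular": [0,0,0]},
    {"claw": 0,"dp": [0.003,-0.009,0.013],"angular": [0,0,0]},
    {"claw": 0,"dp": [0.003,-0.009,0.013],"angular": [0,0,0]},
    {"claw": 0,"dp": [0.003,-0.009,0.013],"angular": [0,0,0]},
    {"claw": 0,"dp": [0.002,-0.006,0.009],"angular": [0,0,0]},
    {"claw": 0,"dp": [0.002,-0.0055,0.004],"angular": [0,0,-3]},
    {"claw": 0,"dp": [0,0,0],"angular": [0,0,-4]},
    {"claw": 0,"dp": [0,0,0],"angular": [0,0,-1.5]}
  ]
}}

```text
clock: 0.82
tcp_pos: [0.5296, 0.0152, 0.1786]
orientation: [-0.001, 0.651, 0.759, -0.0]
wrist_force: [1.0, 0.2, 0.5]
finger_gap: 0.0851
```

Run:
```python
from m import *
s=env.get_state();q=s['orientation'];M=R.from_quat([*q[1:],q[0]]).as_matrix()
print(s['clock'],s['tcp_pos'].round(4) if hasattr(s['tcp_pos'],'round') else s['tcp_pos'],M.round(4).tolist(),np.round(s['joint_pos'],3),s['wrist_force'])
grab('wrist','w1');
for t in('wrist0','w1'):
    im,hsv,P,near=meas('wrist',t); X,Y,Z=np.moveaxis(P,2,0)
    wood=near&(Z>.127)&(Z<.136)&(hsv[...,1]>60)&(hsv[...,0]<28)&(hsv[...,2]>80)&(abs(X-.53)<.04)&(abs(Y-.015)<.05)
    n=cv2.connectedComponentsWithStats(wood.astype(np.uint8)); lab=n[1]; i=1+np.argmax(n[2][1:,4]); p=P[lab==i][:,:2]
    r=cv2.minAreaRect((p*1e4).astype(np.float32)); print(t,'grip',len(p),p.mean(0).round(4),np.array(r[0])/1e4,np.array(r[1])/1e4,r[2])
    rim=near&(abs(Z-.036)<.004)&(hsv[...,1]<70)&(hsv[...,2]>90)&(np.hypot(X-.53,Y-.015)<.075)&(np.hypot(X-.53,Y-.015)>.05)
    f=circ(P[rim][:,:2],.0655); print('dish',f.x,rim.sum(),np.abs(f.fun).mean())
    d=np.array([.530,.015]); rr=np.hypot(X-d[0],Y-d[1]); lip=near&(rr>.080)&(rr<.106)&(abs(Z-.036)<.006)&(X>.58)&(abs(Y-.03)<.03)
    p=P[lip]; print('lip',lip.sum(),p.mean(0),'ang',np.degrees(np.arctan2(p[:,1].mean()-d[1],p[:,0].mean()-d[0])))
    m=near&(abs(Z-.101)<.004)&(np.hypot(X-.542,Y+.188)<.047)
    if m.sum()>50: f=circ(P[m][:,:2],.0405); print('mug',f.x,m.sum(),np.abs(f.fun).mean())
for n in('scene','side'):
    im,hsv,P,near=meas(n,n+'0'); X,Y,Z=np.moveaxis(P,2,0)
    m=near&(abs(Z-.101)<.005)&(np.hypot(X-.542,Y+.188)<.047)
    f=circ(P[m][:,:2],.0405); print(n,'mug',f.x,m.sum(),np.abs(f.fun).mean())
```

```text
0.8167 [0.5296 0.0152 0.1786] [[-0.1511, 0.9885, -0.0016], [0.9885, 0.1511, 0.0002], [0.0005, -0.0016, -1.0]] [-0.123  0.254 -0.186  1.133  0.     1.296] [1.04664396 0.23494001 0.46662143]
wrist0 grip 956 [0.5298 0.0161] [0.52967607 0.01488717] [0.01187094 0.05942793] 9.364604949951172
dish [0.53087066 0.01418631] 2179 0.003344704267785975
lip 593 [0.61856547 0.02973561 0.03667891] ang 9.446397915647777
mug [ 0.54134898 -0.18711188] 700 0.0011580631725778229
w1 grip 1435 [0.5292 0.0165] [0.52947061 0.01488812] [0.01187273 0.0599023 ] 9.314472198486328
dish [0.53067468 0.01440007] 3076 0.0032846516071969502
lip 754 [0.61840503 0.02994646 0.03669759] ang 9.59613694092285
scene mug [ 0.54159334 -0.18667344] 139 0.0015010035001656306
side mug [ 0.54091289 -0.18800715] 186 0.001527618780953213
```

View pics/w1.png

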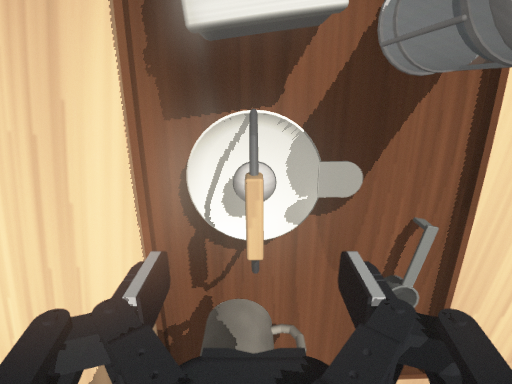

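The grip centre is at (0.5296, 0.0149), at 9.4°, and the fingers straddle it. The mug is at (0.5413, -0.187). I'll go down next.

{"op": "play_rows", "data": {
  "steps": [
    {"claw": 0,"dp": [0,0,0.006],"angular": [0,0,-0.7]},
    {"claw": 0,"dp": [0,0,0.012],"angular": [0,0,0]},
    {"claw": 0,"dp": [0,0,0.014],"angular": [0,0,0]},
    {"claw": 0,"dp": [0,0,0.014],"angular": [0,0,0]},
    {"claw": 0,"dp": [0,0,0.011],"angular": [0,0,0]},
    {"claw": 0,"dp": [0,0,0.007],"angular": [0,0,0]},
    {"claw": 0,"dp": [0,0,0.0035],"angular": [0,0,0]},
    {"claw": 0,"dp": [0,0,0],"angular": [0,0,0]}
  ]
}}

```text
clock: 1.53
tcp_pos: [0.53, 0.015, 0.1109]
orientation: [-0.001, 0.648, 0.761, -0.0]
wrist_force: [-0.6, -0.1, 0.4]
finger_gap: 0.0854
```

Run:
```python
from m import *
s=env.get_state();q=s['orientation'];M=R.from_quat([*q[1:],q[0]]).as_matrix()
print(s['clock'],s['tcp_pos'],M.round(4).tolist(),s['wrist_force'])
im,d,P=grab('wrist','w2'); im,hsv,P,near=meas('wrist','w2'); X,Y,Z=np.moveaxis(P,2,0)
wood=near&(Z>.127)&(Z<.136)&(hsv[...,1]>60)&(hsv[...,0]<28)&(hsv[...,2]>80)&(abs(X-.53)<.04)&(abs(Y-.015)<.05)
n=cv2.connectedComponentsWithStats(wood.astype(np.uint8)); i=1+np.argmax(n[2][1:,4]); p=P[n[1]==i][:,:2]
r=cv2.minAreaRect((p*1e4).astype(np.float32)); print('grip',len(p),np.array(r[0])/1e4,np.array(r[1])/1e4,r[2])
e=(np.append(np.array(r[0])/1e4,.122)-s['tcp_pos'])@M; print('in tool',e)
```

```text
1.5333 [0.53000251 0.0150156  0.11091799] [[-0.1597, 0.9872, -0.0015], [0.9872, 0.1597, 0.0002], [0.0004, -0.0015, -1.0]] [-0.56903166 -0.08507849  0.43340028]
grip 2882 [0.52926514 0.01512502] [0.01207868 0.06008295] 9.904600143432617
in tool [ 0.00023008 -0.00072661 -0.01108087]
```

View pics/w2.png

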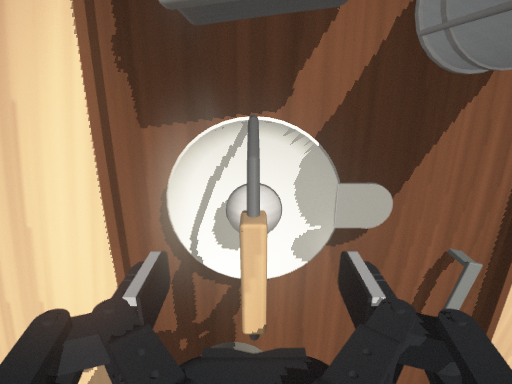

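The view confirms it: the grip (columns 241–267, row 275) is centred between the pads (columns 160 and 345) to within 1 mm. The next move is to close gently.

{"op": "play_rows", "data": {
  "steps": [
    {"claw": 60,"dp": [0,-0.0005,0],"angular": [0,0,0]},
    {"claw": 120,"dp": [0,0,0],"angular": [0,0,0]},
    {"claw": 160,"dp": [0,0,0],"angular": [0,0,0]},
    {"claw": 180,"dp": [0,0,0],"angular": [0,0,0]},
    {"claw": 190,"dp": [0,0,0],"angular": [0,0,0]},
    {"claw": 195,"dp": [0,0,0],"angular": [0,0,0]},
    {"claw": 200,"dp": [0,0,0],"angular": [0,0,0]},
    {"claw": 200,"dp": [0,0,0],"angular": [0,0,0]}
  ],
  "force": 40
}}

```text
clock: 2.25
tcp_pos: [0.5301, 0.0149, 0.1119]
orientation: [0.0, 0.648, 0.762, 0.0]
wrist_force: [-1.2, 0.2, -0.3]
finger_gap: 0.0183
```

{"op": "play_rows", "data": {
  "steps": [
    {"claw": 204,"dp": [0,0,0],"angular": [0,0,0]},
    {"claw": 208,"dp": [0,0,0],"angular": [0,0,0]},
    {"claw": 212,"dp": [0,0,0],"angular": [0,0,0]},
    {"claw": 216,"dp": [0,0,0],"angular": [0,0,0]},
    {"claw": 220,"dp": [0,0,0],"angular": [0,0,0]},
    {"claw": 224,"dp": [0,0,0],"angular": [0,0,0]},
    {"claw": 235,"dp": [0,0,0],"angular": [0,0,0]},
    {"claw": 255,"dp": [0,0,0],"angular": [0,0,0]}
  ]
}}

```text
clock: 2.92
tcp_pos: [0.53, 0.0149, 0.1119]
orientation: [0.0, 0.648, 0.762, -0.0]
wrist_force: [-1.0, 0.5, 1.1]
finger_gap: 0.0112
```

```bash
cat > chk.py <<'E'
import sys
from m import *
s=env.get_state();q=s['orientation'];M=R.from_quat([*q[1:],q[0]]).as_matrix()
print(s['clock'],s['tcp_pos'].round(4),M.round(4).tolist(),s['wrist_force'].round(2),s['ft_torque'].round(3),s['finger_gap'],s['joint_pos'].round(3))
t=sys.argv[1]; grab('wrist',t); im,hsv,P,near=meas('wrist',t)
Q=(P-s['tcp_pos'])@M   # tool frame
x,y,z=np.moveaxis(Q,2,0)
h=.111-0.014-.0  # nominal tcp height over dish underside
rr=np.hypot(x,y)
rim=(abs(z-(h-.022))<.006)&(rr>.057)&(rr<.072)&(hsv[...,1]<70)&(hsv[...,2]>60)
p=Q[rim]; A=np.c_[p[:,:2],np.ones(len(p))]; k=np.linalg.lstsq(A,p[:,2],rcond=None)[0]
print('rim n',rim.sum(),'plane slopes tool x,y',k.round(4),'circle',circ(p[:,:2],.065).x)
fl=(abs(z-(h-.011))<.006)&(rr>.025)&(rr<.055)&(hsv[...,1]<70)&(hsv[...,2]>60)
p=Q[fl]; A=np.c_[p[:,:2],np.hypot(p[:,0],p[:,1]),np.ones(len(p))]; k=np.linalg.lstsq(A,p[:,2],rcond=None)[0]
print('floor n',fl.sum(),'slopes',k.round(4))
b=(z<h-.033)&(z>h-.052)&(rr<.035)
p=Q[b]
f=least_squares(lambda c:np.linalg.norm(p-c,axis=1)-.02,[0,0,h-.028],loss='soft_l1',f_scale=.001); print('ball n',b.sum(),'tool pos',f.x.round(4),'expect z',h-.028,'res',np.abs(f.fun).mean())
print('world ball',(M@f.x+s['tcp_pos']).round(4))
E
python3 chk.py w3
```

```text
2.9167 [0.53   0.0149 0.1119] [[-0.1599, 0.9871, 0.0], [0.9871, 0.1599, -0.0], [-0.0, 0.0, -1.0]] [-1.    0.5   1.12] [-0.008  0.15  -0.016] 0.011198672581657855 [-0.123  0.301 -0.294  0.975 -0.     1.287]
rim n 4944 plane slopes tool x,y [ 0.0018 -0.0086  0.0778] circle [-0.00194137  0.00019172]
floor n 9574 slopes [ 1.000e-04 -3.400e-03 -1.381e-01  9.310e-02]
ball n 1027 tool pos [-0.0003 -0.0006  0.0708] expect z 0.069 res 0.0003632800705441807
world ball [0.5295 0.0145 0.0411]
```

View pics/w3.png

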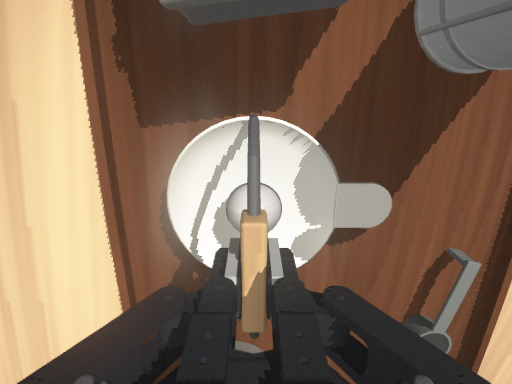

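It is gripped: the pads close on the bar (gap 11.2 mm) and the ball is within 1 mm of the middle. I'll start with a small trial lift.

{"op": "play_rows", "data": {
  "steps": [
    {"claw": 255,"dp": [0,0,-0.0005],"angular": [0,0,0]},
    {"claw": 255,"dp": [0,0,-0.001],"angular": [0,0,0]},
    {"claw": 255,"dp": [0,0,-0.002],"angular": [0,0,0]},
    {"claw": 255,"dp": [0,0,-0.003],"angular": [0,0,0]},
    {"claw": 255,"dp": [0,0,-0.003],"angular": [0,0,0]},
    {"claw": 255,"dp": [0,0,-0.002],"angular": [0,0,0]},
    {"claw": 255,"dp": [0,0,-0.001],"angular": [0,0,0]},
    {"claw": 255,"dp": [0,0,-0.0005],"angular": [0,0,0]}
  ]
}}

```text
clock: 3.63
tcp_pos: [0.5302, 0.0149, 0.1252]
orientation: [0.0, 0.648, 0.762, 0.0]
wrist_force: [0.0, 0.6, -3.4]
finger_gap: 0.0114
```

```bash
python3 chk.py w4
```

```text
3.6333 [0.5302 0.0149 0.1252] [[-0.1599, 0.9871, 0.0006], [0.9871, 0.1599, -0.0001], [-0.0002, 0.0006, -1.0]] [ 0.04  0.58 -3.38] [-0.     0.06   0.026] 0.0113985402683408 [-0.123  0.29  -0.274  1.006 -0.     1.287]
rim n 4955 plane slopes tool x,y [ 0.002  -0.0083  0.0779] circle [-0.00196817  0.00020005]
floor n 9597 slopes [ 0.001  -0.0028 -0.1408  0.0932]
ball n 1021 tool pos [-0.0002 -0.0006  0.0708] expect z 0.069 res 0.0003374948897999935
world ball [0.5297 0.0145 0.0543]
```

The wrist carries about 3.4 N, and neither the tilt nor the ball has changed, so I'll continue the lift.

{"op": "play_rows", "data": {
  "steps": [
    {"claw": 255,"dp": [0,0,-0.0005],"angular": [0,0,0]},
    {"claw": 255,"dp": [0,0,-0.0015],"angular": [0,0,0]},
    {"claw": 255,"dp": [0,0,-0.003],"angular": [0,0,0]},
    {"claw": 255,"dp": [0,0,-0.004],"angular": [0,0,0]},
    {"claw": 255,"dp": [0,0,-0.004],"angular": [0,0,0]},
    {"claw": 255,"dp": [0,0,-0.004],"angular": [0,0,0]},
    {"claw": 255,"dp": [0,0,-0.004],"angular": [0,0,0]},
    {"claw": 255,"dp": [0,0,-0.004],"angular": [0,0,0]}
  ]
}}

```text
clock: 4.35
tcp_pos: [0.5302, 0.0149, 0.1504]
orientation: [0.0, 0.648, 0.762, 0.0]
wrist_force: [0.2, -0.1, -3.6]
finger_gap: 0.0116
```

{"op": "play_rows", "data": {
  "steps": [
    {"claw": 255,"dp": [0,0,-0.004],"angular": [0,0,0]},
    {"claw": 255,"dp": [0,0,-0.004],"angular": [0,0,0]},
    {"claw": 255,"dp": [0,0,-0.004],"angular": [0,0,0]},
    {"claw": 255,"dp": [0,0,-0.004],"angular": [0,0,0]},
    {"claw": 255,"dp": [0,0,-0.004],"angular": [0,0,0]},
    {"claw": 255,"dp": [0,0,-0.003],"angular": [0,0,0]},
    {"claw": 255,"dp": [0,0,-0.0015],"angular": [0,0,0]},
    {"claw": 255,"dp": [0,0,-0.0005],"angular": [0,0,0]}
  ]
}}

```text
clock: 5.02
tcp_pos: [0.5302, 0.0149, 0.1752]
orientation: [0.0, 0.648, 0.762, 0.0]
wrist_force: [-0.1, -0.4, -3.7]
finger_gap: 0.0114
```

```bash
python3 chk.py w5
```

```text
5.0167 [0.5302 0.0149 0.1752] [[-0.1599, 0.9871, 0.0006], [0.9871, 0.1599, -0.0001], [-0.0002, 0.0006, -1.0]] [-0.12 -0.41 -3.67] [-0.012  0.04   0.038] 0.011356521601856451 [-0.123  0.255 -0.192  1.123 -0.     1.287]
rim n 4978 plane slopes tool x,y [ 0.0014 -0.0085  0.0779] circle [-0.00194774  0.00014497]
floor n 9576 slopes [ 0.0004 -0.0033 -0.1406  0.0932]
ball n 1028 tool pos [-0.0003 -0.0006  0.0709] expect z 0.069 res 0.00036058626620209464
world ball [0.5297 0.0145 0.1043]
```

The dish is 6 cm up, level, with the ball in the middle. Now a smooth +96° turn about tool z, which leaves joint 6 near 2.96 (limit 3.14).

{"op": "play_rows", "data": {
  "steps": [
    {"claw": 255,"dp": [0,0,0],"angular": [0,0,0.3]},
    {"claw": 255,"dp": [0,0,0],"angular": [0,0,0.7]},
    {"claw": 255,"dp": [0,0,0],"angular": [0,0,1.2]},
    {"claw": 255,"dp": [0,0,0],"angular": [0,0,1.7]},
    {"claw": 255,"dp": [0,0,0],"angular": [0,0,2.2]},
    {"claw": 255,"dp": [0,0,0],"angular": [0,0,2.6]},
    {"claw": 255,"dp": [0,0,0],"angular": [0,0,2.8]},
    {"claw": 255,"dp": [0,0,0],"angular": [0,0,3]}
  ]
}}

```text
clock: 5.73
tcp_pos: [0.5299, 0.0149, 0.1746]
orientation: [-0.0, 0.74, 0.672, -0.0]
wrist_force: [-0.1, -0.3, -3.2]
finger_gap: 0.0116
```

{"op": "play_rows", "data": {
  "steps": [
    {"claw": 255,"dp": [0,0,0],"angular": [0,0,3]},
    {"claw": 255,"dp": [0,0,0],"angular": [0,0,3]},
    {"claw": 255,"dp": [0,0,0],"angular": [0,0,3]},
    {"claw": 255,"dp": [0,0,0],"angular": [0,0,3]},
    {"claw": 255,"dp": [0,0,0],"angular": [0,0,3]},
    {"claw": 255,"dp": [0,0,0],"angular": [0,0,3]},
    {"claw": 255,"dp": [0,0,0],"angular": [0,0,3]},
    {"claw": 255,"dp": [0,0,0],"angular": [0,0,3]}
  ]
}}

```text
clock: 6.4
tcp_pos: [0.5299, 0.0149, 0.1746]
orientation: [-0.0, 0.864, 0.504, -0.0]
wrist_force: [-0.1, -0.5, -3.9]
finger_gap: 0.0111
```

{"op": "play_rows", "data": {
  "steps": [
    {"claw": 255,"dp": [0,0,0],"angular": [0,0,3]},
    {"claw": 255,"dp": [0,0,0],"angular": [0,0,3]},
    {"claw": 255,"dp": [0,0,0],"angular": [0,0,3]},
    {"claw": 255,"dp": [0,0,0],"angular": [0,0,2.8]},
    {"claw": 255,"dp": [0,0,0],"angular": [0,0,2.4]},
    {"claw": 255,"dp": [0,0,0],"angular": [0,0,2]},
    {"claw": 255,"dp": [0,0,0],"angular": [0,0,1.5]},
    {"claw": 255,"dp": [0,0,0],"angular": [0,0,0.7]}
  ]
}}

```text
clock: 7.07
tcp_pos: [0.5299, 0.0149, 0.1746]
orientation: [-0.0, 0.933, 0.36, -0.0]
wrist_force: [-0.4, -0.7, -3.4]
finger_gap: 0.0114
```

```bash
python3 chk.py w6
```

```text
7.0667 [0.5299 0.0149 0.1746] [[0.741, 0.6716, -0.0003], [0.6716, -0.741, 0.0], [-0.0002, -0.0002, -1.0]] [-0.44 -0.7  -3.45] [ 0.036 -0.041  0.038] 0.011397558278031515 [-0.123  0.256 -0.193  1.122  0.     2.282]
rim n 4877 plane slopes tool x,y [ 0.0009 -0.0087  0.0779] circle [-0.0021551   0.00064096]
floor n 9598 slopes [-0.0012 -0.0006 -0.1408  0.0933]
ball n 1023 tool pos [-0.0005  0.0001  0.0709] expect z 0.069 res 0.0003412493491002172
world ball [0.5296 0.0145 0.1038]
```

{"op": "play_rows", "data": {
  "steps": [
    {"claw": 255,"dp": [0,0,0],"angular": [0,0,0.7]},
    {"claw": 255,"dp": [0,0,0],"angular": [0,0,1.5]},
    {"claw": 255,"dp": [0,0,0],"angular": [0,0,2.3]},
    {"claw": 255,"dp": [0,0,0],"angular": [0,0,3]},
    {"claw": 255,"dp": [0,0,0],"angular": [0,0,3]},
    {"claw": 255,"dp": [0,0,0],"angular": [0,0,3]},
    {"claw": 255,"dp": [0,0,0],"angular": [0,0,3]},
    {"claw": 255,"dp": [0,0,0],"angular": [0,0,3]}
  ]
}}

```text
clock: 7.78
tcp_pos: [0.53, 0.0149, 0.1747]
orientation: [-0.0, 0.981, 0.196, -0.0]
wrist_force: [0.5, 0.4, -4.0]
finger_gap: 0.0112
```

{"op": "play_rows", "data": {
  "steps": [
    {"claw": 255,"dp": [0,0,0],"angular": [0,0,3]},
    {"claw": 255,"dp": [0,0,0],"angular": [0,0,3]},
    {"claw": 255,"dp": [0,0,0],"angular": [0,0,3]},
    {"claw": 255,"dp": [0,0,0],"angular": [0,0,3]},
    {"claw": 255,"dp": [0,0,0],"angular": [0,0,2.8]},
    {"claw": 255,"dp": [0,0,0],"angular": [0,0,2.3]},
    {"claw": 255,"dp": [0,0,0],"angular": [0,0,1.5]},
    {"claw": 255,"dp": [0,0,0],"angular": [0,0,0.9]}
  ]
}}

```text
clock: 8.45
tcp_pos: [0.53, 0.0149, 0.1748]
orientation: [0.0, 1.0, 0.028, 0.0]
wrist_force: [-0.1, 0.7, -4.4]
finger_gap: 0.0113
```

{"op": "play_rows", "data": {
  "steps": [
    {"claw": 255,"dp": [0,0,0],"angular": [0,0,0]},
    {"claw": 255,"dp": [0,0,0],"angular": [0,0,0]},
    {"claw": 255,"dp": [0,0,0],"angular": [0,0,0]},
    {"claw": 255,"dp": [0,0,0],"angular": [0,0,0]},
    {"claw": 255,"dp": [0,0,0],"angular": [0,0,0]},
    {"claw": 255,"dp": [0,0,0],"angular": [0,0,0]},
    {"claw": 255,"dp": [0,0,0],"angular": [0,0,0]},
    {"claw": 255,"dp": [0,0,0],"angular": [0,0,0]}
  ]
}}

```text
clock: 9.12
tcp_pos: [0.53, 0.0149, 0.1748]
orientation: [-0.0, 1.0, 0.029, 0.0]
wrist_force: [-0.9, -0.0, -3.8]
finger_gap: 0.0115
```

```bash
python3 chk.py w7
python3 - <<'E'
from m import *
im,hsv,P,near=meas('wrist','w7'); X,Y,Z=np.moveaxis(P,2,0)
d=np.array([.530,.0149]); r=np.hypot(X-d[0],Y-d[1]); lip=near&(r>.08)&(r<.106)&(abs(Z-.1)<.008)&(Y<0)&(abs(X-.535)<.03)
p=P[lip]; a=np.arctan2(p[:,1].mean()-d[1],p[:,0].mean()-d[0]); print('lip',lip.sum(),p.mean(0),np.degrees(a))
for n in('scene','side'):
    im,_,_=grab(n,n+'7'); im,hsv,P,near=meas(n,n+'7'); X,Y,Z=np.moveaxis(P,2,0)
    m=near&(abs(Z-.101)<.003)&(np.hypot(X-.542,Y+.188)<.046)&(Y<-.14)
    f=circ(P[m][:,:2],.0405); v=f.x[:2]-d; print(n,'mug',f.x,'lateral',-np.sin(a)*v[0]+np.cos(a)*v[1])
ims=[cv2.imread(f'pics/{n}.png') for n in('scene7','side7','w7')]
cv2.imwrite('pics/f.png',cv2.resize(np.vstack([np.hstack([ims[0][150:342,130:386],ims[1][90:282,190:446]]),np.hstack([ims[2]])]),(800,600) if 0 else (640,600)))
E
```

```text
9.1167 [0.53   0.0149 0.1748] [[0.9983, 0.0577, 0.0001], [0.0577, -0.9983, 0.0], [0.0001, -0.0, -1.0]] [-0.87 -0.02 -3.82] [-0.005 -0.028  0.043] 0.011474593622041411 [-0.123  0.255 -0.193  1.122  0.     2.961]
rim n 4824 plane slopes tool x,y [ 0.0004 -0.0085  0.078 ] circle [-0.00200736  0.00095887]
floor n 9572 slopes [-0.001   0.0018 -0.1384  0.0933]
ball n 1026 tool pos [-0.0003  0.0005  0.071 ] expect z 0.069 res 0.0003279799041309551
world ball [0.5297 0.0144 0.1038]
lip 1271 [ 0.5359201  -0.07528943  0.09959632] -86.24445272818808
scene mug [ 0.54120447 -0.18727374] lateral -0.002061913447089083
side mug [ 0.54084948 -0.18806879] lateral -0.002468222147797749
```

View pics/f.png

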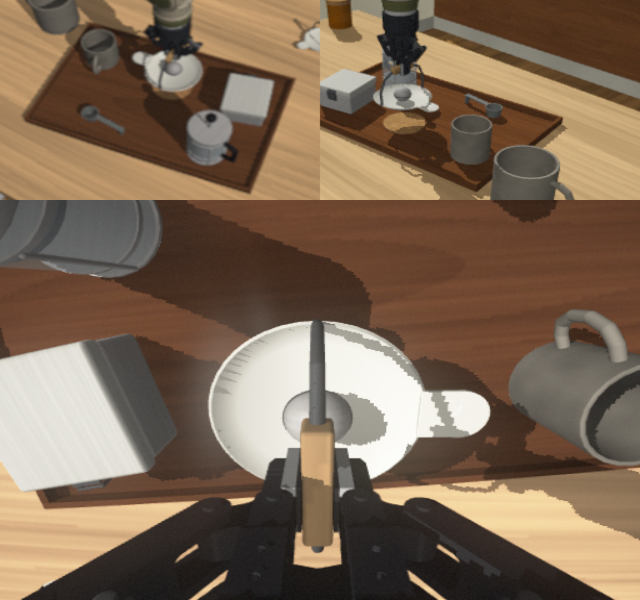

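The picture shows the dish held level with the ball under the grip. The lip, at (470,412), points at the mug at (590,390), and nothing else has moved. Handing in now.

```bash
python3 -c "
from workcell import env
print(env.hand_in())"
```

```text
the job is handed in; nothing more can be done
None
```

I gripped the dish by its wooden bar, lifted it straight up about 63 mm, and turned it about 96° until the lip pointed at the mug. I handed in at about 9.2 s, still holding it level and still over its coaster; `hand_in` gives no verdict, so I don't know the score.

Last checks before handing in:
- **Height:** the dish's underside is at about z = 0.077, against the 0.06 needed.
- **Aim:** the mug's centre is 2–2.5 mm off the lip's line, from two cameras, against the 25 mm allowed.
- **Ball:** it is within about 1 mm of the middle.
- **Level:** tilt is under 0.01 rad. The fit to the dish's rim showed a steady 0.0085 rad slope, but the fit to its floor showed 0.002 or less. The rim slope was there before the lift too, so I take it as measurement bias.
- **Grip:** the fingers carry about 3.8 N with an 11.4 mm opening.
- **Everything else:** the mug measured within 1 mm of where it started. I checked the tin, cafetière and scoop only by eye in the final pictures, and they looked unmoved.

No check failed.

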